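# Clamp a pipe strainer and unscrew its cap

### The arm

A 7-joint arm with a two-finger parallel gripper is mounted at the origin on the work surface. World frame = base frame: x ahead of the robot, y to its left, z up, the work surface at z = 0. Lengths are in m, angles in rad, forces in N, time in s.
With the tool pointing down it reaches from about 0.375 to 0.925 m from the base axis. Payload 3.1 kg.
Tool frame: the origin (TCP) lies midway between the tips of the shut fingers; the grasp point (between the pads) lies 19 mm behind it (pinch_z is the distance from the TCP to the grasp point, in m); z points along the fingers, x is the direction in which the jaws open and shut, and the axes are right-handed (so a half turn about z gives the same grasp; the last joint's range is limited). The gripper opens to 85 mm and grips with 20 to 120 N. Pads are 22 mm wide; open, the fingers measure 114 mm over their backs; the gripper's body (76 mm by 85 mm) begins 54 mm behind the grasp point. The pads swing forward as they close: fully open they stand 13 mm farther back than shut.
Start: joints at [-1.446, 0.383, 0.044, 1.598, -0.018, 1.161, -0.05], TCP at [0.144, 0.634, 0.231] pointing down, gripper open.
Joint ranges: [-2.61, 2.61], [-0.41, 2.15], [-1.48, 1.57], [0, 2.5], [-1.57, 4.71], [0.05, 1.97], [-2.85, 2.85]. Speed limits (rad/s): [2.79, 2.79, 3.14, 3.14, 3.14, 3.14, 3.14].

### API

Orientations are given as a unit quaternion [w, x, y, z].
In Python, from plant import * gives the robot as it stands.
- The arm moves only by the shell command python3 -m inch 'ROWS' [FORCE]. ROWS is JSON, a list of rows, each a list of 7 numbers: the shift along the world's x, y, z in m, then the turn, a rotation vector about the world's x, y, z in degrees, then the finger opening in m, from 0 to 0.0854. In form: [[x, y, z, ax, ay, az, gripper], ...]. A call has 1 to 5 rows; each row is the pose to reach, as a shift and turn from the pose measured when the call began; what a row does not reach only later rows make up. A row lasts 1/8 s, in which the tool goes at most 62.5 mm and 10.7 degrees, less where a joint would pass 70% of its speed; a pose out of reach is approached as far as the arm can. A call with a gripper value outside its range is refused whole. The fingers move at their own pace and stop on an object; FORCE is the grip in N (left out, the last holds). Time passes only in rows, so rows that repeat a pose let the fingers close. It gives the time, the measured TCP pose, the force and the opening at its end, in the units of the state.
- get_state(): the state, without advancing time (a new reading comes with each control period).
- capture(name): name is "scene" or "top"; returns a dict with "image" (480x640x3 uint8, blue, green, red), "depth" (480x640 float32, m along the optical axis (not along the pixel's ray), 0 where there is no reading), "camera_matrix" (3x3 intrinsics, pixels), "D" ([k1, k2, p1, p2, k3] as OpenCV has them; the pictures are not rectified), "rvec" (rotation vector, rad) and "tvec" (3), from world to camera coordinates, as OpenCV has them. Camera axes: x right, y down, z forward; pixel columns grow to the right and rows downward; lengths in m; the calibration is good to about 2 mm. A picture is of the moment at which its call begins.
- close_job(): hands the job in, once; it reports no verdict.
The state is a dict: "t": time; "joints": joint angles; "joint_velocities": joint speeds; "joint_torque": joint torques, N m; "ee_pos": TCP position; "ee_rot": TCP orientation; "wrist_force": force on the tool from outside, world axes, zero at the start; "torque": the same for the moment, N m; "opening": finger opening in m.
Only numpy, scipy, OpenCV 4.12 (cv2) and the standard library are available. Lean on these libraries where they do the work, as an engineer would, in place of code of your own. Each camera call takes 0.05 s, during which the arm holds its last target.

### The job

On the stores bench a stainless pipe strainer stands loose between the open jaws of a cam-lever clamp. Swing the lever round as far as it goes so that the strainer is held fast, and only then unscrew its tight blue cap, anticlockwise, until the thread lets go. Lift the cap a couple of centimetres clear and finish while still holding it, level, just above the open neck; keep the strainer clamped and leave the other fittings where they are.

Things in the scene. Friction and masses are not known exactly. Their poses are not given: they have to be found in the camera images.
- clamp: Grey bench clamp, screwed down; base plate 120 x 190 x 15 mm. Origin on the bench under the middle of the closed jaws; x along the jaw faces, y from the lever pivot towards the fixed jaw. Black rubber jaw faces up to z = 49 mm: the fixed one at y = 25, the moving one at y = -36 when open. The lever's vertical pivot is at x = 0, y = -80 mm.
- lever (a joint): Clamp lever about its upright pivot, rad: 0 = open, lever along the clamp's -y; grows clockwise seen from above to the stop at 1.57 = clamped, lever along the clamp's -x. Starts between 0 and 0.3. Takes 8 N at the knob, 13 N near the end; stays where it is left.
- lever_knob (a point): Middle (z = 72 mm) of the upright red knob at the lever's end, 120 mm from the pivot axis: 22 mm diameter, from z = 50 to 90 mm above the bench, fixed on the lever. The flat steel arm below it is 16 mm wide, z = 42 to 52 mm.
- strainer: Loose stainless angle strainer, 0.6 kg, standing 15 mm above the bench on the clamp's base. Origin at the centre of its underside, z up. Hexagon foot 50 mm across flats, 38 high, flats at local +y and -y facing the jaws; barrel 50 mm diameter to z = 64; side port along +x at z = 47, flange 33 mm, 56 mm out. Clamping pushes it 2 to 6 mm along the clamp's +y. Unclamped it turns with the cap.
- mouth (a point): Centre of the top rim of the strainer's neck, 90 mm above its underside. Neck 44 mm diameter, 52 over its thread. A springy black rubber seal stands up to 8 mm above the rim. Right-hand three-start quick thread: each rad anticlockwise raises the cap 4.06 mm; it lets go after about 2.45 rad (140 degrees), some 10 mm up, and cannot be pulled off before.
- cap: Blue twelve-sided screw cap, 60 mm across flats, 30 high, 0.08 kg; a flat every 30 degrees from local +x, white mark on top along +x. Origin at the centre of its lower rim, z up: when tight 70 mm above the strainer's underside, local x axes alike. The barrel's shoulder is 6 mm below it. Tight for the first 1 rad (up to 1.5 N m), then loose; let go part-way, it stays.
- valve: Small steel ball valve, 84 mm long, 67 mm high, with a blue handle reaching 103 mm along local +x; bystander. Origin at the centre of its underside.
- ferrule: Steel pipe ferrule (ring), 50 mm diameter, 22 mm high; bystander. Origin at the centre of its underside.
- nut: Steel hexagon union nut, 55 mm across flats, 22 mm high; bystander. Origin at the centre of its underside.
- bin: Blue stock bin with fittings, 160 x 105 x 75 mm, long side along local x; bystander. Origin at the centre of its underside.
Not all that is in view belongs to the job. What is shaped like the cap but purple is not meant.

How it is judged:
By the outcome, as a careful person would: the job done as asked, in the order asked, and still so for the second after the job is handed in, while the arm keeps its last pose, push and grip.
It also fails if it takes over 54 s, if anything falls off the work surface, if the arm or the gripper's body presses on something with over 40 N, if the wrist force passes 120 N, or if a joint passes its speed limit or range.

## Working session

There is one attempt and no reset: what is moved stays moved. The work goes in short steps, Python scripts to look and compute and a shell command to move; the robot and the scene stay as the last step left them, time stands still between calls to the robot, and variables do not carry over. Pictures are saved under pics/ and viewed, and the job is handed in when it is done.

```bash
ls; mkdir -p pics; python3 - <<'E'
from plant import *
import cv2,numpy as np,pickle
s=get_state(); print(s)
for n in("scene","top"):
    c=capture(n); cv2.imwrite(f"pics/{n}0.png",c["image"]); pickle.dump(c,open(f"pics/{n}0.pkl","wb"))
    R=cv2.Rodrigues(np.array(c["rvec"]))[0]; print(n,-R.T@np.array(c["tvec"]).ravel(),R[2],c["camera_matrix"],c["D"])
E
```

```text
pics
{'t': 0.0, 'joints': array([-1.44578941,  0.3838313 ,  0.0437988 ,  1.59960333, -0.01790625,
        1.16120105, -0.04990356]), 'joint_velocities': array([-0.00035529, -0.00110974, -0.00080529, -0.00068497,  0.00054282,
       -0.00332473, -0.00028254]), 'joint_torque': array([ 2.61820505e-04, -4.33445370e+01,  1.02410909e+00, -2.49520236e+01,
        1.04423042e-02,  1.10711076e-02,  7.72302883e-06]), 'ee_pos': array([0.14340092, 0.63300178, 0.2298754 ]), 'ee_rot': array([ 0.00087467,  0.78130105,  0.62415296, -0.00099607]), 'wrist_force': array([ 1.15144477,  0.20956066, -0.69513993]), 'torque': array([-0.00502451, -0.04963251,  0.0364581 ]), 'opening': 0.08519479929250867}
scene [0.88343218 0.30971203 0.69574242] [-0.39710539 -0.32950708 -0.85658181] [[461.89942655   0.         322.5866459 ]
 [  0.         461.89942655 243.43353356]
 [  0.           0.           1.        ]] [-0.01963665  0.          0.          0.          0.        ]
top [0.46031662 0.1045343  0.95784244] [ 1.64465012e-01  2.16157733e-04 -9.86382894e-01] [[565.2392258    0.         320.25078336]
 [  0.         565.2392258  236.1745668 ]
 [  0.           0.           1.        ]] [-0.09949164  0.          0.          0.          0.        ]
```

View pics/scene0.png

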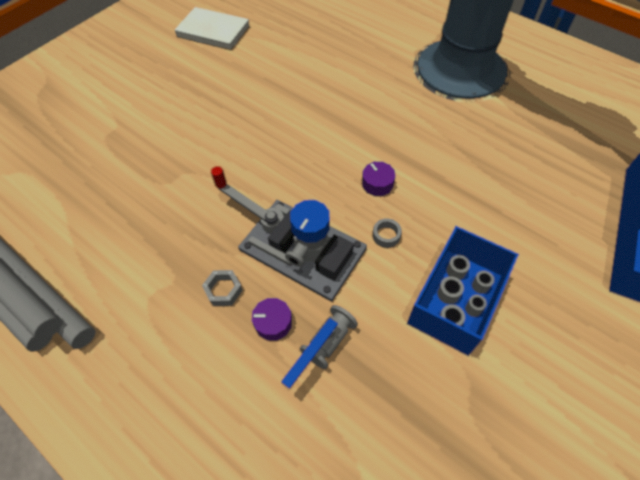

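View pics/top0.png

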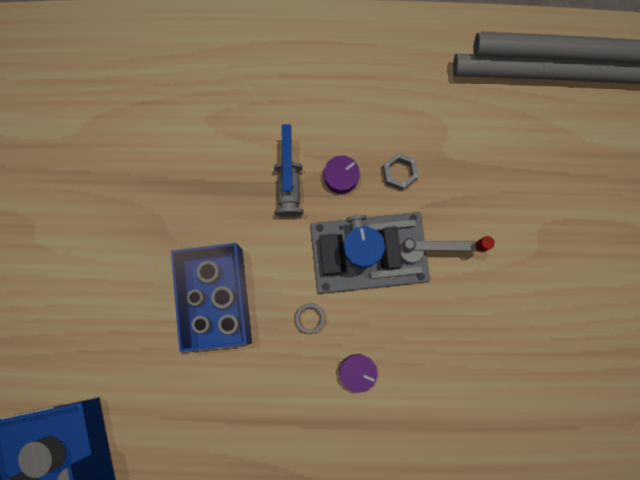

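The scene shows the blue cap on the strainer at scene (310,220) and top (364,246). The purple caps, at scene (379,178) and (272,319) and top (342,174) and (358,373), stand loose on the bench and don't fit the description. The red knob is at scene (218,177) and top (486,243).

```bash
cat > h.py <<'E'
import cv2,numpy as np,pickle
def bp(c,u,v,z=None):
    K=np.array(c["camera_matrix"]);D=np.array(c["D"]);R=cv2.Rodrigues(np.array(c["rvec"]))[0];t=np.array(c["tvec"]).ravel()
    p=cv2.undistortPoints(np.array([[[u,v]]],float),K,D)[0,0]; r=R.T@np.array([p[0],p[1],1.]); o=-R.T@t
    if z is None: return o+r*c["depth"][int(round(v)),int(round(u))]
    return o+r*(z-o[2])/r[2]
def cloud(c):
    K=np.array(c["camera_matrix"]);D=np.array(c["D"]);R=cv2.Rodrigues(np.array(c["rvec"]))[0];t=np.array(c["tvec"]).ravel()
    h,w=c["depth"].shape; g=np.stack(np.meshgrid(np.arange(w),np.arange(h)),-1).reshape(-1,1,2).astype(float)
    p=cv2.undistortPoints(g,K,D)[:,0]; d=c["depth"].reshape(-1,1)
    P=(np.c_[p,np.ones(len(p))]*d-t)@R
    P[d[:,0]==0]=np.nan
    return P.reshape(h,w,3)
E
python3 - <<'E'
from h import *
for n in("scene","top"):
    c=pickle.load(open(f"pics/{n}0.pkl","rb"));P=cloud(c);im=c["image"];H=cv2.cvtColor(im,cv2.COLOR_BGR2HSV)
    red=((H[...,0]<8)|(H[...,0]>172))&(H[...,1]>150)&(H[...,2]>60)
    q=P[red];q=q[q[:,2]>.03]; print(n,"knob",len(q),np.nanmin(q,0),np.nanmax(q,0)); tq=q[q[:,2]>.085]; print(" top pts",len(tq),np.nanmedian(tq,0))
    blue=(H[...,0]>100)&(H[...,0]<125)&(H[...,1]>120)
    m=blue&(P[...,2]>.106)&(P[...,2]<.125); k,l,st,ce=cv2.connectedComponentsWithStats(m.astype(np.uint8))
    for i in range(1,k):
        if st[i,4]>100:
            q=P[l==i];print("blue",st[i],ce[i],q.mean(0),q.min(0),q.max(0)); (x,y),r=cv2.minEnclosingCircle(q[:,:2].astype(np.float32)); print((x,y),r)
    u,v=(364,246) if n=="top" else (310,220)
    cv2.imwrite(f"pics/crop_{n}.png",cv2.resize(im[v-75:v+75,max(0,u-100):u+140],None,fx=3.3,fy=3.3,interpolation=cv2.INTER_CUBIC))
E
```

```text
scene knob 205 [ 0.59106682 -0.16538789  0.05374819] [ 0.61074668 -0.14527798  0.09207631]
 top pts 94 [ 0.6013537  -0.15487451  0.08870998]
blue [ 290  201   39   35 1036] [309.51351351 217.28474903] [0.58961481 0.04122097 0.1140996 ] [0.55918237 0.01002873 0.1060833 ] [0.61840399 0.07017343 0.1183904 ]
(0.5888029336929321, 0.039633892476558685) 0.03079124726355076
top knob 135 [ 0.58888063 -0.16811044  0.06678854] [ 0.6095501  -0.14823194  0.09446932]
 top pts 133 [ 0.59967796 -0.15712756  0.09044702]
blue [ 344  226   41   42 1236] [364.12459547 246.82847896] [0.58552144 0.03836371 0.1158766 ] [0.55598095 0.00821097 0.10612648] [0.61791626 0.06879917 0.12018102]
(0.5869311690330505, 0.03829856961965561) 0.031220002099871635
blue [ 76 459  12  21 131] [ 82.18320611 469.22900763] [0.24945565 0.44781319 0.11517495] [0.23372845 0.44295384 0.10610649] [0.26314247 0.45665635 0.12483634]
(0.24830491840839386, 0.4488168954849243) 0.015343845821917057
```

View pics/crop_top.png

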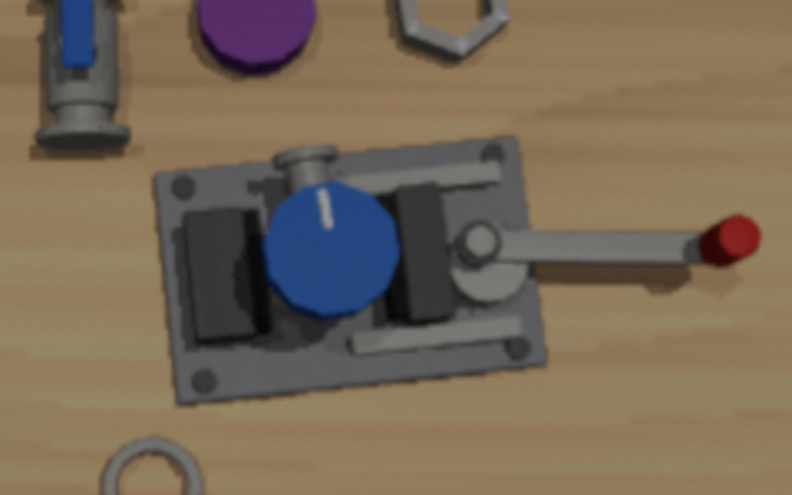

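View pics/crop_scene.png

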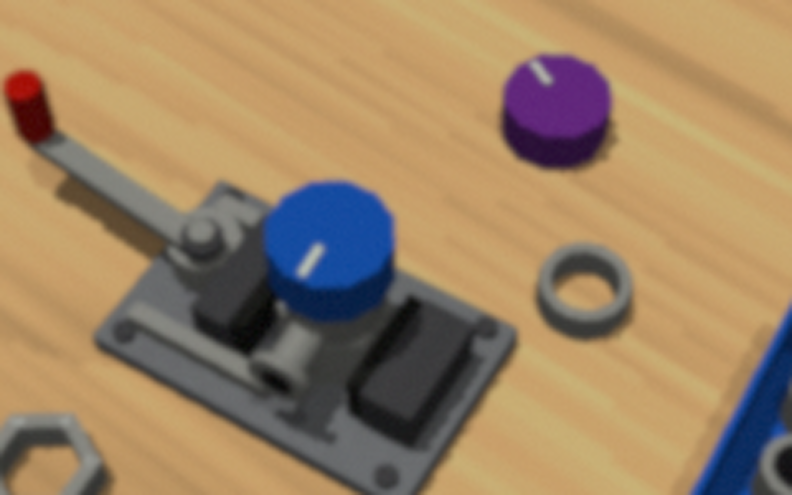

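The crops confirm it. The blue twelve-sided cap sits on the strainer between the jaws (top crop 330,248), with its white mark towards the port. The lever points right, knob at top crop (735,240), and has to swing clockwise towards the robot.

```bash
python3 - <<'E'
from h import *
from plant import *
c=pickle.load(open("pics/top0.pkl","rb"))
f=lambda u,v,z:bp(c,u/3.3+264,v/3.3+171,z)[:2]
C=np.array([f(155,172,.015),f(516,136,.015),f(546,364,.015),f(178,404,.015)]);print(C.round(4))
print("sides",[np.linalg.norm(C[i]-C[(i+1)%4]).round(4) for i in range(4)])
ydir=(C[0]+C[3]-C[1]-C[2])/2; th=np.arctan2(ydir[1],ydir[0])-np.pi/2; print("yaw",np.degrees(th), "centre",C.mean(0))
knob=np.array([.6005,-.156])
for ctr in[C.mean(0)]:
  R=np.array([[np.cos(th),-np.sin(th)],[np.sin(th),np.cos(th)]])
  for u,v,z in[(480,243,.06)]: print("pivot boss",f(u,v,z),"depth",bp(c,u/3.3+264,v/3.3+171))
a=f(322,190,.115);b=f(329,228,.115);d=a-b;print("mark yaw",np.degrees(np.arctan2(d[1],d[0])))
# pivot from jaws/cap? lines
for nm,u,v,z in[("fixed jaw face L edge top",248,210,.049),("",268,333,.049),("moving face",392,190,.049),("",408,318,.049)]: print(nm,f(u,v,z),bp(c,u/3.3+264,v/3.3+171)[2])
s=get_state();q=s["ee_rot"];from scipy.spatial.transform import Rotation as Ro
print(Ro.from_quat(np.r_[q[1:],q[0]]).as_matrix().round(3))
E
```

```text
[[ 0.6397  0.1208]
 [ 0.6618 -0.0657]
 [ 0.5437 -0.0795]
 [ 0.5209  0.1071]]
sides [np.float64(0.1879), np.float64(0.1188), np.float64(0.188), np.float64(0.1197)]
yaw 6.8588459264508534 centre [0.5915191  0.02066138]
pivot boss [ 0.59848242 -0.03917198] depth [ 0.59803561 -0.03870725  0.06290353]
mark yaw 10.505542039834797
fixed jaw face L edge top [0.61488581 0.0739469 ] 0.05148795753283808
 [0.55402091 0.06354024] 0.022979200232922548
moving face [0.62608115 0.00261713] 0.042428721255881374
 [ 0.56241624 -0.0051057 ] 0.04802147381944377
[[ 0.221  0.975 -0.   ]
 [ 0.975 -0.221 -0.002]
 [-0.003  0.    -1.   ]]
```

The measured knob radius is 118 mm (stated 120) and the plate is 188 x 119 mm (stated 190 x 120), both close. The cap top is at z ≈ 0.115 m, as expected. Next I move above the knob.

```bash
python3 -m inch '[[0.025,-0.043,0,0,0,-4,0.085],[0.05,-0.086,0,0,0,-8,0.085],[0.075,-0.129,0,0,0,-13,0.085],[0.1,-0.172,0,0,0,-17,0.085],[0.125,-0.215,0,0,0,-21,0.085]]' 40
python3 -m inch '[[0.025,-0.043,0,0,0,-4,0.085],[0.05,-0.086,0,0,0,-8,0.085],[0.075,-0.129,0,0,0,-13,0.085],[0.1,-0.172,0,0,0,-17,0.085],[0.125,-0.215,0,0,0,-21,0.085]]'
python3 -m inch '[[0.025,-0.043,0,0,0,-4,0.085],[0.05,-0.086,0,0,0,-8,0.085],[0.075,-0.129,0,0,0,-13,0.085],[0.1,-0.172,0,0,0,-17,0.085],[0.125,-0.215,0,0,0,-21,0.085]]'
```

```text
t: 0.72
ee_pos: [0.269, 0.4162, 0.2296]
ee_rot: [0.001, 0.883, 0.47, -0.001]
wrist_force: [-0.1, 0.7, -0.3]
opening: 0.0848
t: 1.35
ee_pos: [0.3942, 0.1995, 0.2292]
ee_rot: [0.001, 0.954, 0.301, -0.002]
wrist_force: [0.4, -0.6, -0.6]
opening: 0.0848
t: 1.98
ee_pos: [0.5195, -0.0168, 0.229]
ee_rot: [-0.0, 0.993, 0.121, -0.002]
wrist_force: [-0.0, 0.6, 0.5]
opening: 0.0846
```

```bash
python3 -m inch '[[0.027,-0.046,0,0,0,-5,0.06],[0.054,-0.092,0,0,0,-9,0.06],[0.081,-0.139,0,0,0,-13,0.06],[0.081,-0.139,0,0,0,-13,0.06],[0.081,-0.139,-0.04,0,0,-13,0.06]]'
python3 - <<'E'
from h import *
from plant import *
s=get_state();print(s["ee_pos"],s["joints"])
for n in("scene","top"):
    c=capture(n);im=c["image"]
    u,v=(218,177) if n=="scene" else (486,243)
    cv2.imwrite(f"pics/a_{n}.png",cv2.resize(im[v-75:v+75,u-100:u+100],None,fx=3,fy=3))
E
```

```text
t: 2.6
ee_pos: [0.6032, -0.1571, 0.1914]
ee_rot: [0.0, 1.0, 0.007, 0.002]
wrist_force: [0.3, 0.7, -0.7]
opening: 0.0598
[ 0.60316251 -0.15706697  0.19142109] [-0.41013547  0.45766801  0.77122476  1.73434427 -0.35505536  1.09103094
  0.48977018]
```

View pics/a_scene.png

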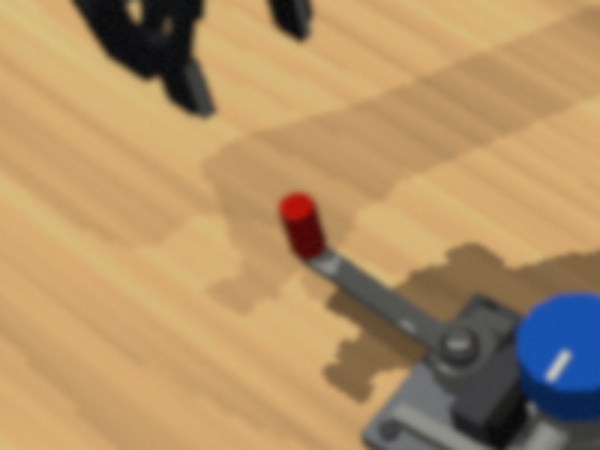

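The open fingers are above the knob, at crop (300,225), and nothing is in the way below. I go down over it and close.

```bash
python3 -m inch '[[-0.002,0.001,-0.045,0,0,0,0.06],[-0.002,0.001,-0.09,0,0,0,0.06],[-0.002,0.001,-0.115,0,0,0,0.06],[-0.002,0.001,-0.131,0,0,0,0.06],[-0.002,0.001,-0.131,0,0,0,0.06]]'
python3 -m inch '[[0,0,0,0,0,0,0.02],[0,0,0,0,0,0,0.01],[0,0,0,0,0,0,0.01],[0,0,0,0,0,0,0.01],[0,0,0,0,0,0,0.01]]' 40
python3 - <<'E'
from h import *
from plant import *
c=capture("scene");im=c["image"]
u,v=(218,177)
cv2.imwrite(f"pics/b_scene.png",cv2.resize(im[v-75:v+75,u-100:u+100],None,fx=3,fy=3))
E
```

```text
t: 3.32
ee_pos: [0.5943, -0.1512, 0.053]
ee_rot: [-0.002, 1.0, 0.009, -0.007]
wrist_force: [-0.0, 0.1, -0.2]
opening: 0.0599
t: 3.95
ee_pos: [0.5981, -0.1513, 0.0551]
ee_rot: [-0.002, 1.0, 0.009, -0.004]
wrist_force: [6.0, 0.3, 2.6]
opening: 0.021
```

View pics/b_scene.png

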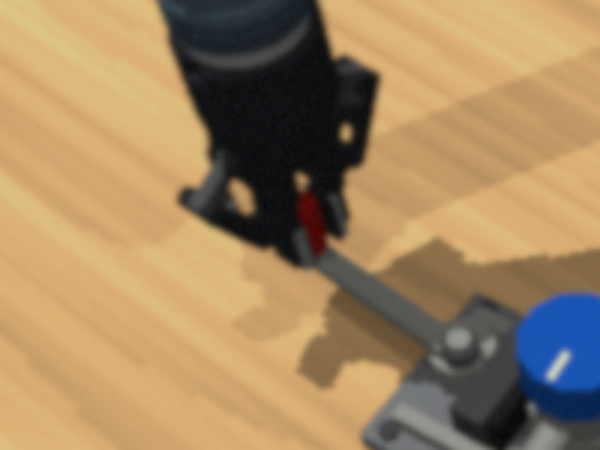

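The knob is between the pads (crop 310,220) at an opening of 21 mm. Next I swing the lever clockwise about the pivot at (0.598, -0.038).

```bash
python3 -m inch '[[-0.006,-0.005,0.003,0,0,-4,0.01],[-0.0145,-0.005,0.003,0,0,-8,0.01],[-0.023,-0.004,0.003,0,0,-12,0.01],[-0.031,-0.002,0.003,0,0,-16,0.01],[-0.039,0.0005,0.003,0,0,-20,0.01]]' 50
```

```text
t: 4.62
ee_pos: [0.5604, -0.1445, 0.0554]
ee_rot: [-0.005, 0.987, -0.163, -0.003]
wrist_force: [10.0, 5.8, -16.3]
opening: 0.0205
```

```bash
python3 -m inch '[[-0.009,0.0015,-0.001,0,0,-5,0.01],[-0.018,0.006,-0.001,0,0,-10,0.01],[-0.0265,0.011,-0.001,0,0,-15,0.01],[-0.035,0.017,-0.001,0,0,-20,0.01],[-0.042,0.024,-0.001,0,0,-25,0.01]]'
```

```text
t: 5.25
ee_pos: [0.5205, -0.1196, 0.0552]
ee_rot: [-0.006, 0.928, -0.372, -0.001]
wrist_force: [5.0, 0.5, -0.2]
opening: 0.0207
```

```bash
python3 -m inch '[[-0.009,0.006,0,0,0,-5,0.01],[-0.0155,0.014,0,0,0,-10,0.01],[-0.021,0.0225,0,0,0,-15,0.01],[-0.026,0.031,0,0,0,-20,0.01],[-0.030,0.040,0,0,0,-25,0.01]]'
```

```text
t: 5.88
ee_pos: [0.4933, -0.0789, 0.0553]
ee_rot: [-0.006, 0.826, -0.563, 0.003]
wrist_force: [10.5, -1.3, -12.5]
opening: 0.0204
```

```bash
python3 -m inch '[[-0.005,0.007,0,0,0,-4,0.01],[-0.007,0.015,0,0,0,-8,0.01],[-0.009,0.023,0,0,0,-12,0.01],[-0.0095,0.029,0,0,0,-15,0.01],[-0.010,0.032,0,0,0,-15,0.01]]'
python3 - <<'E'
from h import *
from plant import *
print(get_state()["joints"])
for n in("scene","top"):
    c=capture(n);im=c["image"]
    u,v=(290,200) if n=="scene" else (400,280)
    cv2.imwrite(f"pics/c_{n}.png",cv2.resize(im[v-75:v+75,u-100:u+100],None,fx=3,fy=3))
E
```

```text
t: 6.5
ee_pos: [0.4862, -0.0516, 0.0556]
ee_rot: [-0.004, 0.746, -0.666, 0.011]
wrist_force: [15.0, -14.6, -18.6]
opening: 0.0209
[-0.89370547  0.58102624  1.09258029  2.16022221 -0.73014393  0.80817673
 -0.79534744]
```

View pics/c_scene.png

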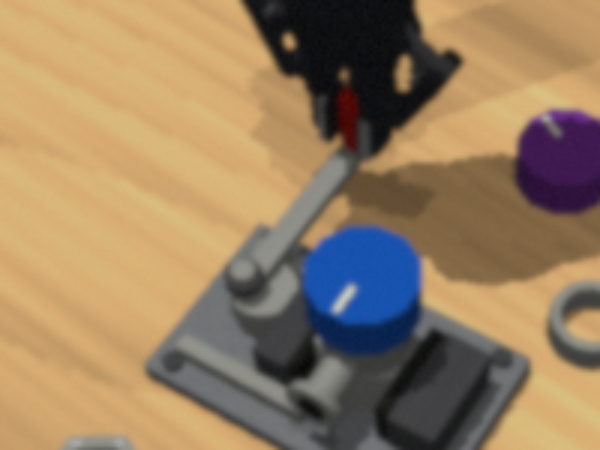

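View pics/c_top.png

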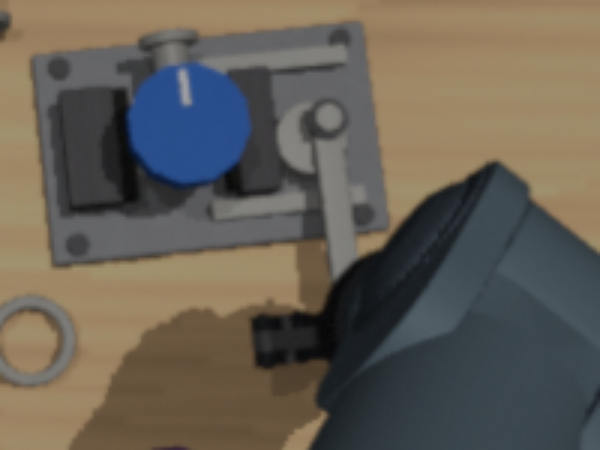

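The lever now points toward the robot (crop scene 300,210) at about -173°, which is the predicted stop. I'll push a little further to check that it is against the stop.

```bash
python3 -m inch '[[0.001,0.008,-0.001,0,0,-2,0.01],[0.001,0.014,-0.001,0,0,-2,0.01],[0.001,0.018,-0.001,0,0,-2,0.01],[0.001,0.018,-0.001,0,0,-2,0.01]]'
```

```text
t: 7.1
ee_pos: [0.4868, -0.0519, 0.0555]
ee_rot: [0.004, 0.731, -0.682, 0.023]
wrist_force: [9.5, -33.3, -17.3]
opening: 0.0208
```

It didn't move under 33 N, and the lever needs only 13 N, so it is at the stop. I release the knob and rise.

```bash
python3 -m inch '[[0,0,0,0,0,0,0.02],[0,0,0.001,0,0,0,0.05],[0,0,0.001,0,0,0,0.05],[0,0,0.001,0,0,0,0.05]]'
python3 -m inch '[[0,0,0.03,0,0,0,0.05],[0,0,0.06,0,0,0,0.05],[0,0,0.1,0,0,0,0.085],[0,0,0.13,0,0,0,0.085],[0,0,0.13,0,0,0,0.085]]'
python3 - <<'E'
from h import *
from plant import *
print(get_state()["joints"])
for n in("scene","top"):
    c=capture(n);P=cloud(c);im=c["image"];H=cv2.cvtColor(im,cv2.COLOR_BGR2HSV)
    pickle.dump(c,open(f"pics/d_{n}.pkl","wb"))
    blue=(H[...,0]>100)&(H[...,0]<125)&(H[...,1]>120)
    m=blue&(P[...,2]>.106)&(P[...,2]<.125); k,l,st,ce=cv2.connectedComponentsWithStats(m.astype(np.uint8))
    for i in range(1,k):
        if st[i,4]>300:
            q=P[l==i];print(n,ce[i],q.mean(0),q.min(0),q.max(0),cv2.minEnclosingCircle(q[:,:2].astype(np.float32)))
    red=((H[...,0]<8)|(H[...,0]>172))&(H[...,1]>150)&(H[...,2]>60); q=P[red]; q=q[q[:,2]>.085];print("knob",len(q),np.median(q,0) if len(q) else 0)
    u,v=(290,200) if n=="scene" else (400,280)
    cv2.imwrite(f"pics/d_{n}.png",cv2.resize(im[v-75:v+75,u-100:u+100],None,fx=4,fy=4,interpolation=cv2.INTER_CUBIC))
E
```

```text
t: 7.6
ee_pos: [0.4862, -0.0511, 0.0563]
ee_rot: [0.004, 0.731, -0.682, 0.023]
wrist_force: [-0.7, -0.3, 0.4]
opening: 0.0498
t: 8.22
ee_pos: [0.4878, -0.0507, 0.1881]
ee_rot: [0.002, 0.732, -0.681, 0.024]
wrist_force: [-0.2, 1.0, -0.6]
opening: 0.0851
[-1.22758075  0.4434439   1.47720396  2.08166152 -0.48860913  1.0295397
 -1.00988718]
scene [310.34881517 217.88720379] [0.58965435 0.04289629 0.11404796] [0.55794333 0.01181976 0.10601733] [0.61850285 0.07225809 0.1176083 ] ((0.5882332921028137, 0.04160170629620552), 0.03086712211370468)
knob 81 [ 0.48303024 -0.05340976  0.08878568]
top [362.77361564 246.63192182] [0.58576345 0.04041604 0.11604603] [0.55633637 0.00945376 0.10664629] [0.61756854 0.07029985 0.12106282] ((0.5868939161300659, 0.040267810225486755), 0.030921580269932747)
knob 0 0
```

View pics/d_top.png

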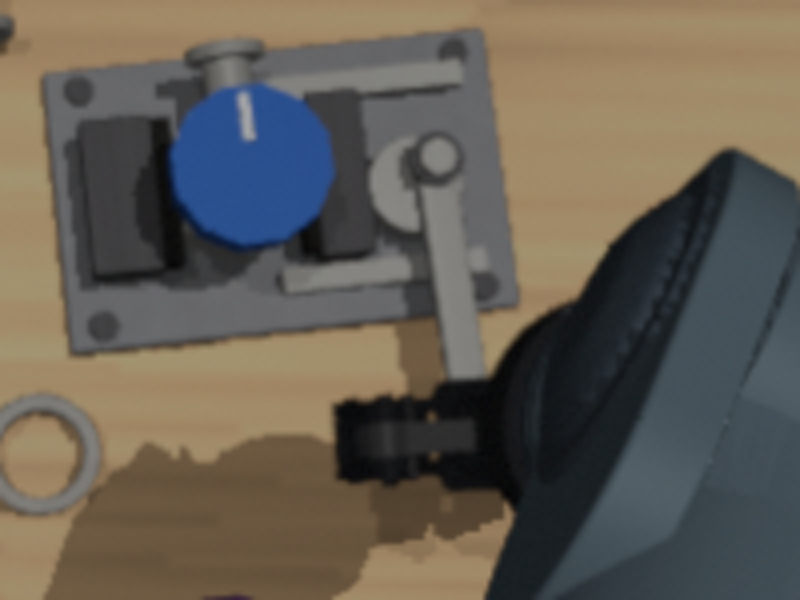

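View pics/d_scene.png

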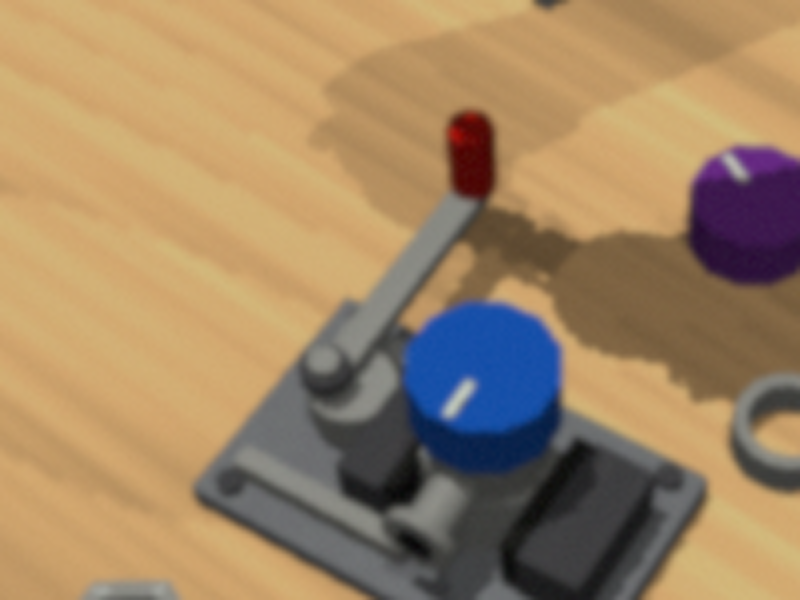

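Clamping moved the strainer about 2 mm in +y. The lever is at the stop, with the knob at (0.483, -0.053) against a predicted (0.480, -0.053). Next I work out the correction to level the tool and line up with the cap flats.

```bash
cat >> h.py <<'E'
from scipy.spatial.transform import Rotation as Ro
def lvl(yawdeg):
    from plant import get_state
    s=get_state();q=s["ee_rot"];R=Ro.from_quat(np.r_[q[1:],q[0]])
    y=np.radians(yawdeg);x=np.array([np.cos(y),np.sin(y),0]);z=np.array([0,0,-1.]);T=Ro.from_matrix(np.c_[x,np.cross(z,x),z])
    X=R.as_matrix()
    print("pos",s["ee_pos"].round(4),"yaw",np.degrees(np.arctan2(X[1,0],X[0,0])).round(1),"z",X[:,2].round(3),"turn",np.degrees((T*R.inv()).as_rotvec()).round(2),"F",s["wrist_force"].round(1),"T",s["torque"].round(2),"open",round(s["opening"],4),"t",s["t"]);print("j",np.round(s["joints"],2))
E
python3 - <<'E'
from h import *
c=pickle.load(open("pics/d_top.pkl","rb"))
im=c["image"][225:270,340:385].astype(int); m=(im.min(2)>110)
v,u=np.nonzero(m); print(len(u))
p=np.array([bp(c,a+340,b+225,.115)[:2] for a,b in zip(u,v)]); d=np.linalg.svd(p-p.mean(0))[2][0]; print(p.mean(0),np.degrees(np.arctan2(d[1],d[0])))
e=p.mean(0)-np.array([.5872,.0405]);print(np.degrees(np.arctan2(e[1],e[0])))
lvl(-83)
E
```

```text
84
[0.61316773 0.03117781] -66.38218982205488
-19.74769444652826
pos [ 0.4857 -0.0503  0.1858] yaw -85.9 z [ 0.027 -0.035 -0.999] turn [1.99 1.58 2.91] F [-1.   0.4  0.6] T [ 0.07  0.01 -0.03] open 0.0848 t 8.325
j [-1.23  0.45  1.47  2.09 -0.49  1.03 -1.01]
```

```bash
python3 - <<'E'
from h import *
c=pickle.load(open("pics/d_top.pkl","rb"))
im=c["image"][225:245,353:370].astype(int); w=np.clip(im[...,2]-60,0,None).astype(float)
v,u=np.nonzero(w>30); print(len(u))
p=np.array([bp(c,a+353,b+225,.115)[:2] for a,b in zip(u,v)]); d=np.linalg.svd(p-p.mean(0))[2][0]; print(p.mean(0),np.degrees(np.arctan2(d[1],d[0])))
for C in([.5869,.0403],[.5882,.0416]):
  e=p.mean(0)-np.array(C);print(np.degrees(np.arctan2(e[1],e[0])))
E
```

```text
64
[0.61023862 0.04339715] -167.96931561182316
7.559276579431082
4.6619094096630675
```

```bash
python3 -m inch '[[0.026,0.023,0,0.5,0.5,1,0.085],[0.051,0.046,0,1,1,1.5,0.085],[0.077,0.069,0,1.5,1.5,2,0.085],[0.102,0.091,-0.01,2,1.6,2.9,0.085],[0.102,0.091,-0.015,2,1.6,2.9,0.085]]' 
python3 -c "
from h import *
lvl(-83)"
```

```text
t: 8.95
ee_pos: [0.5879, 0.0435, 0.1682]
ee_rot: [0.001, 0.75, -0.661, -0.001]
wrist_force: [-0.5, -0.4, -0.1]
opening: 0.0848
pos [0.5879 0.0435 0.1682] yaw -82.7 z [-0.004  0.    -1.   ] turn [-0.   -0.2  -0.26] F [-0.5 -0.4 -0.1] T [-0.01  0.03 -0.04] open 0.0848 t 8.95
j [-1.02  0.62  1.18  1.84 -0.64  1.13 -1.06]
```

```bash
python3 -m inch '[[0,-0.002,-0.03,0,-0.2,0,0.085],[0,-0.002,-0.06,0,-0.2,0,0.085],[0,-0.002,-0.078,0,-0.2,0,0.085],[0,-0.002,-0.088,0,-0.2,0,0.085],[0,-0.002,-0.088,0,-0.2,0,0.085]]'
python3 - <<'E'
from h import *
from plant import *
lvl(-83)
c=capture("scene");im=c["image"];u,v=310,210
cv2.imwrite(f"pics/e_scene.png",cv2.resize(im[v-75:v+75,u-100:u+100],None,fx=4,fy=4,interpolation=cv2.INTER_CUBIC))
E
```

```text
t: 9.57
ee_pos: [0.5875, 0.0411, 0.0799]
ee_rot: [0.0, 0.75, -0.661, -0.0]
wrist_force: [-0.2, 0.2, 0.7]
opening: 0.0851
pos [0.5875 0.0411 0.0799] yaw -82.8 z [-0.001 -0.    -1.   ] turn [ 0.02 -0.05 -0.23] F [-0.2  0.2  0.7] T [ 0.06  0.03 -0.01] open 0.0851 t 9.575
j [-0.93  0.72  1.05  1.9  -0.75  0.99 -0.98]
```

View pics/e_scene.png

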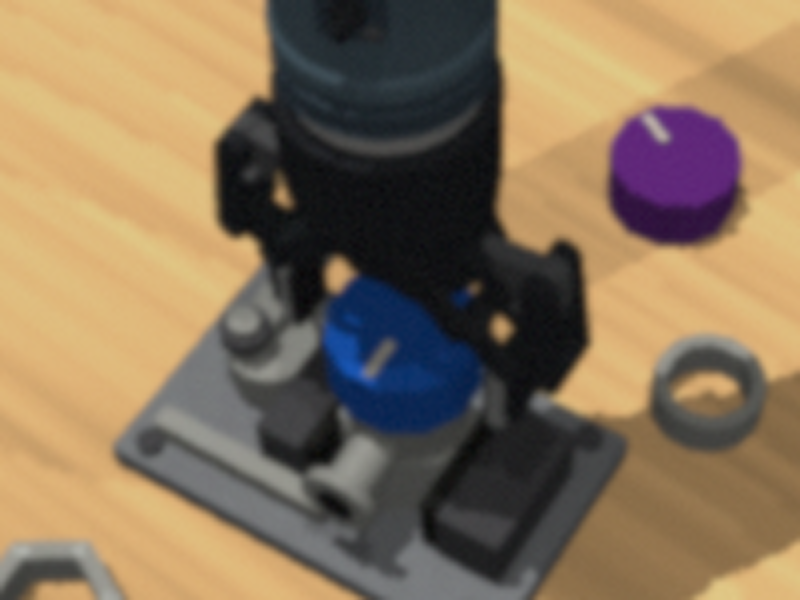

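The fingers straddle the cap (crop 400,350), one on each flat, and the palm is well clear of it. I close firmly.

```bash
python3 -m inch '[[0,0,-0.001,0,0,0,0.07],[0,0,-0.001,0,0,0,0.055],[0,0,-0.001,0,0,0,0.05],[0,0,-0.001,0,0,0,0.05],[0,0,-0.001,0,0,0,0.05]]' 110
python3 -c "
from h import *
lvl(-83)"
```

```text
t: 10.25
ee_pos: [0.589, 0.0417, 0.0812]
ee_rot: [-0.001, 0.75, -0.661, 0.0]
wrist_force: [-1.7, 0.9, 4.1]
opening: 0.0583
pos [0.589  0.0417 0.0812] yaw -82.8 z [ 0.002  0.002 -1.   ] turn [-0.09  0.11 -0.24] F [-1.7  0.9  4.1] T [ 0.24  0.36 -0.06] open 0.0583 t 10.25
j [-0.93  0.72  1.05  1.89 -0.75  0.99 -0.98]
```

```bash
python3 -m inch '[[0,0,0.0004,0,0,5,0.05],[0,0,0.0007,0,0,10,0.05],[0,0,0.001,0,0,15,0.05],[0,0,0.0014,0,0,20,0.05],[0,0,0.0018,0,0,25,0.05]]' 120
python3 - <<'E'
from h import *
from plant import *
lvl(-58)
c=capture("scene");im=c["image"];u,v=310,210
cv2.imwrite(f"pics/f_scene.png",cv2.resize(im[v-75:v+75,u-100:u+100],None,fx=4,fy=4,interpolation=cv2.INTER_CUBIC))
E
```

```text
t: 10.88
ee_pos: [0.5893, 0.0422, 0.083]
ee_rot: [-0.002, 0.876, -0.482, 0.0]
wrist_force: [1.6, 0.7, -3.0]
opening: 0.0584
pos [0.5893 0.0422 0.083 ] yaw -57.6 z [ 0.002  0.003 -1.   ] turn [-0.16  0.12 -0.36] F [ 1.6  0.7 -3. ] T [-0.01 -0.25 -0.22] open 0.0584 t 10.875
j [-0.88  0.65  0.96  1.89 -0.66  0.95 -0.61]
```

View pics/f_scene.png

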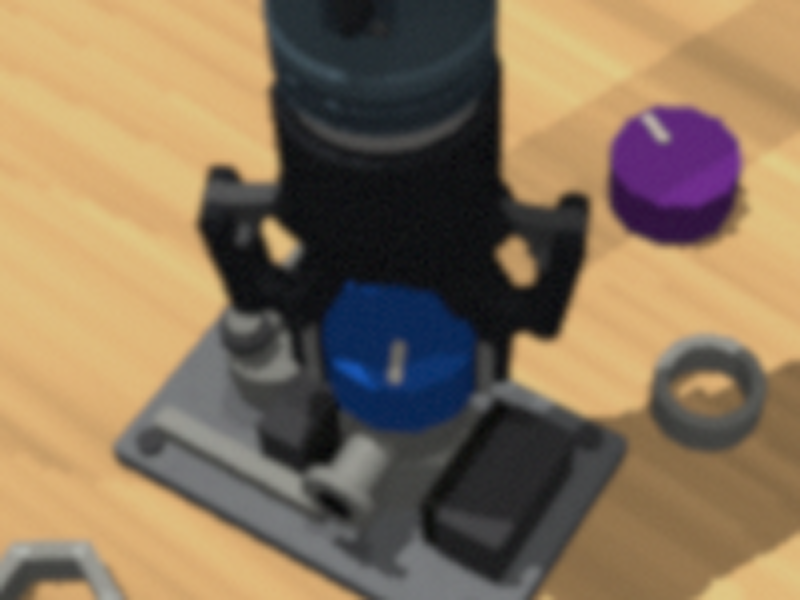

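The cap mark (crop 397,360) turned with the gripper, and the side port (crop 340,480) stayed put, so the clamp holds. I continue turning.

```bash
python3 -m inch '[[0,0,0.0005,0,0,7,0.05],[0,0,0.001,0,0,14,0.05],[0,0,0.0015,0,0,21,0.05],[0,0,0.002,0,0,28,0.05],[0,0,0.0025,0,0,35,0.05]]'
python3 -m inch '[[0,0,0.0005,0,0,7,0.05],[0,0,0.001,0,0,14,0.05],[0,0,0.0015,0,0,21,0.05],[0,0,0.002,0,0,28,0.05],[0,0,0.0025,0,0,35,0.05]]'
python3 - <<'E'
from h import *
from plant import *
lvl(12)
c=capture("scene");im=c["image"];u,v=310,210
cv2.imwrite(f"pics/g_scene.png",cv2.resize(im[v-75:v+75,u-100:u+100],None,fx=4,fy=4,interpolation=cv2.INTER_CUBIC))
E
```

```text
t: 11.55
ee_pos: [0.5888, 0.0426, 0.0853]
ee_rot: [-0.002, 0.981, -0.194, -0.001]
wrist_force: [-0.3, 1.3, -2.9]
opening: 0.0583
t: 12.18
ee_pos: [0.5879, 0.043, 0.0877]
ee_rot: [-0.002, 0.994, 0.112, -0.002]
wrist_force: [-1.9, 0.9, -0.6]
opening: 0.0584
pos [0.5879 0.043  0.0877] yaw 12.8 z [-0.005  0.003 -1.   ] turn [-0.19 -0.28 -0.84] F [-1.9  0.9 -0.6] T [ 0.19  0.22 -0.08] open 0.0584 t 12.175
j [-0.69  0.53  0.68  1.88 -0.42  0.89  0.43]
```

View pics/g_scene.png

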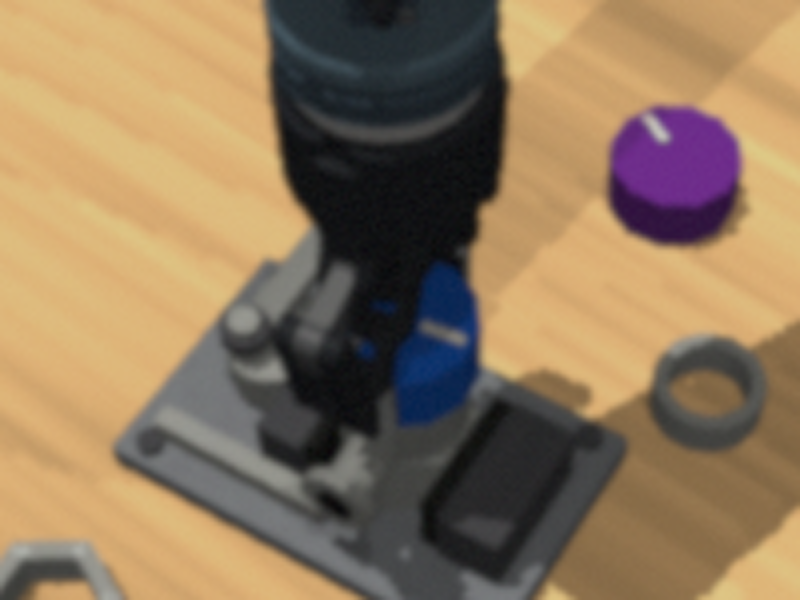

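After 95° of turn and 6.5 mm of rise the mark and gripper still turn together, and the strainer hasn't moved. About 50° remains.

```bash
python3 -m inch '[[0,0,0.0005,0,0,7,0.05],[0,0,0.001,0,0,14,0.05],[0,0,0.0015,0,0,21,0.05],[0,0,0.002,0,0,28,0.05],[0,0,0.0025,0,0,35,0.05]]'
python3 -m inch '[[0,0,0.0005,0,0,5,0.05],[0,0,0.001,0,0,10,0.05],[0,0,0.0015,0,0,15,0.05],[0,0,0.0018,0,0,18,0.05],[0,0,0.002,0,0,20,0.05]]'
python3 - <<'E'
from h import *
from plant import *
lvl(67)
E
```

```text
t: 12.85
ee_pos: [0.587, 0.0426, 0.09]
ee_rot: [-0.001, 0.913, 0.407, -0.004]
wrist_force: [-1.0, 0.9, -1.1]
opening: 0.0583
t: 13.48
ee_pos: [0.5867, 0.0422, 0.092]
ee_rot: [-0.001, 0.829, 0.559, -0.004]
wrist_force: [-0.2, -1.0, 0.2]
opening: 0.0584
pos [0.5867 0.0422 0.092 ] yaw 68.0 z [-0.008 -0.003 -1.   ] turn [ 0.18 -0.46 -0.97] F [-0.2 -1.   0.2] T [0.05 0.17 0.03] open 0.0584 t 13.475
j [-0.53  0.47  0.47  1.87 -0.27  0.88  1.26]
```

I've turned 151° and risen 10.8 mm, with forces near zero. I'll try a gentle lift.

```bash
python3 -m inch '[[0,0,0.001,0.1,-0.2,0,0.05],[0,0,0.003,0.1,-0.3,0,0.05],[0,0,0.005,0.2,-0.4,0,0.05],[0,0,0.005,0.2,-0.4,0,0.05]]'
python3 - <<'E'
from h import *
lvl(67)
E
```

```text
t: 13.98
ee_pos: [0.5868, 0.0422, 0.0973]
ee_rot: [-0.0, 0.829, 0.559, -0.0]
wrist_force: [-0.2, 0.2, -0.5]
opening: 0.0579
pos [0.5868 0.0422 0.0973] yaw 68.0 z [-0.001  0.    -1.   ] turn [-0.03 -0.03 -0.96] F [-0.2  0.2 -0.5] T [ 0.03  0.15 -0.  ] open 0.0579 t 13.975
j [-0.53  0.46  0.47  1.87 -0.26  0.88  1.26]
```

It is free: no pull, and the cap is level. I lift the rest.

```bash
python3 -m inch '[[0,0,0.005,0,0,0,0.05],[0,0,0.011,0,0,0,0.05],[0,0,0.018,0,0,0,0.05],[0,0,0.023,0,0,0,0.05],[0,0,0.025,0,0,0,0.05]]'
python3 -m inch '[[0,0,0,0,0,0,0.05],[0,0,0,0,0,0,0.05],[0,0,0,0,0,0,0.05]]'
python3 - <<'E'
from h import *
from plant import *
lvl(68)
for n in("scene","top"):
    c=capture(n);im=c["image"];u,v=(300,205) if n=="scene" else (390,265)
    pickle.dump(c,open(f"pics/h_{n}.pkl","wb"))
    cv2.imwrite(f"pics/h_{n}.png",cv2.resize(im[v-75:v+75,u-100:u+100],None,fx=4,fy=4,interpolation=cv2.INTER_CUBIC))
    cv2.imwrite(f"pics/hf_{n}.png",im)
E
```

```text
t: 14.6
ee_pos: [0.5872, 0.0422, 0.123]
ee_rot: [-0.0, 0.829, 0.559, 0.0]
wrist_force: [0.5, 0.4, -1.0]
opening: 0.058
t: 14.98
ee_pos: [0.5869, 0.0422, 0.1227]
ee_rot: [-0.0, 0.829, 0.559, 0.0]
wrist_force: [-1.4, -0.4, -0.8]
opening: 0.0581
pos [0.5869 0.0422 0.1227] yaw 68.0 z [-0.     0.001 -1.   ] turn [-0.04 -0.01  0.05] F [-1.4 -0.4 -0.8] T [ 0.02 -0.01  0.02] open 0.0581 t 14.975
j [-0.54  0.42  0.49  1.86 -0.24  0.92  1.24]
```

View pics/h_scene.png

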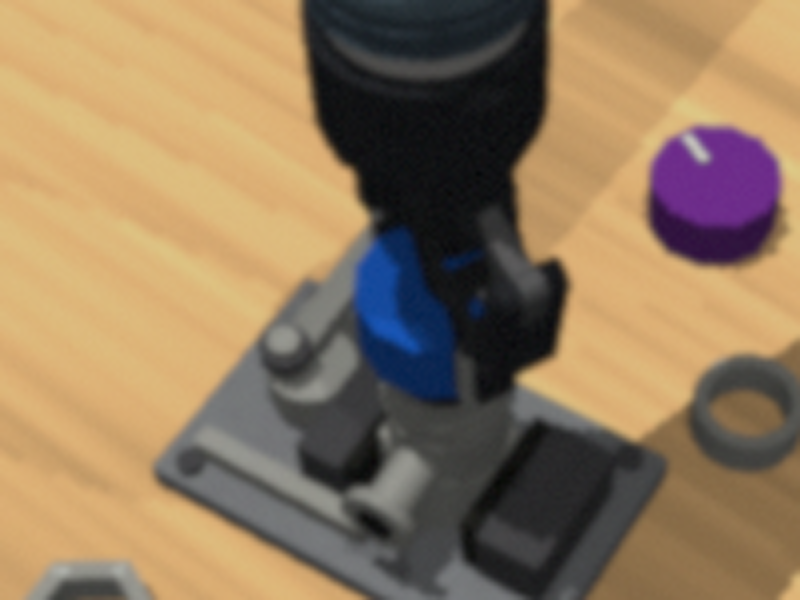

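View pics/hf_top.png

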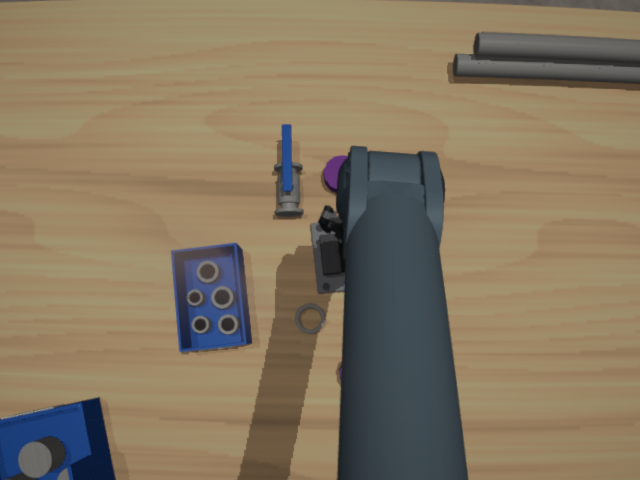

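View pics/hf_scene.png

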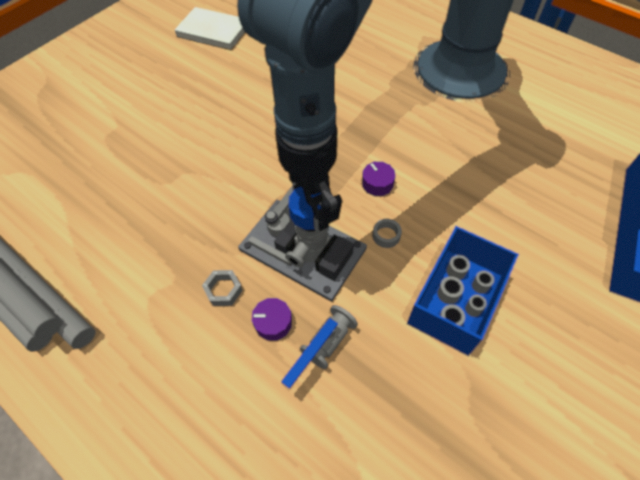

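The pictures show the cap in the fingers at scene (305,208), with the threaded neck bare below it. The strainer is still in the jaws and the bystanders are where they were. I'll check the heights and the bystanders in numbers.

```bash
python3 - <<'E'
from h import *
c=pickle.load(open("pics/h_scene.pkl","rb"));P=cloud(c);im=c["image"];H=cv2.cvtColor(im,cv2.COLOR_BGR2HSV)
b=(H[...,0]>100)&(H[...,0]<125)&(H[...,1]>120);b[:,:270]=0;b[:,345:]=0;b[:180]=0;b[240:]=0
q=P[b];print("cap z pct",np.nanpercentile(q[:,2],[2,10,50,90,98]))
c0=pickle.load(open("pics/d_scene.pkl","rb"));d=cv2.absdiff(c0["image"],im).max(2)
for n,x,y in[("nut",222,288),("purple",272,319),("valve",320,345),("ferrule",387,233),("purple2",379,178),("bin",463,290),("port",294,255),("lever",262,208)]: print(n,np.median(d[y-10:y+10,x-10:x+10]), np.percentile(d[y-10:y+10,x-10:x+10],95))
E
```

```text
cap z pct [0.12835477 0.1361503  0.15553728 0.15796084 0.20834321]
nut 11.0 13.049999999999955
purple 9.0 11.0
valve 9.0 12.0
ferrule 39.5 74.0
purple2 60.0 63.0
bin 9.0 12.0
port 6.0 10.049999999999955
lever 11.0 13.0
```

The cap spans z ≈ 0.127–0.157 m, about 2 cm above the neck rim at 0.105 m. The port and lever are unchanged. The ferrule and near purple cap differ only in shade: they are at the same pixels, under the arm's shadow. I hand in.

```bash
python3 -c "
from plant import *
print(close_job())"
```

```text
the job is handed in; nothing more can be done
None
```

The job is done and handed in at about 15 s of the 54 s allowed. I swung the lever clockwise to its stop, unscrewed the blue cap anticlockwise until the thread let go, and lifted it clear. The gripper is still holding it, level, above the open neck.

- **Clamp:** The lever didn't move further under 33 N, and the strainer shifted about 2 mm towards the fixed jaw as it was clamped. The side port and lever looked unchanged at the end; the knob itself was hidden behind the gripper in the last picture.
- **Cap:** It turned 151° and rose 10.8 mm, then came away with no measurable pull. At the end its lower rim was about 2 cm above the neck rim and the tool was level to within 0.1°. It is centred over the neck to within about 2 mm.
- **Other fittings:** The nut, valve and bin showed no change. The ferrule and the purple cap near the robot differed in brightness in the image comparison. Both are at the same pixels as before, so I put that down to the arm's shadow.
- **Not seen:** I could not look into the open neck from above, because the arm blocked the top camera.

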